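# Open the battery compartment of the raking light

### The arm

A 7-joint arm with a two-finger parallel gripper is mounted at the origin on the work surface. World frame = base frame: x ahead of the robot, y to its left, z up, the work surface at z = 0. Lengths are in m, angles in rad, forces in N, time in s.
With the tool pointing down it reaches from about 0.35 to 0.9 m from the base axis. Payload 19.9 kg.
Tool frame: the origin (TCP) lies between the finger pads; the fingertips stand 19 mm ahead of it and the grasp point (between the pads) is the TCP; z points along the fingers, y is the direction in which the jaws open and shut (so a half turn about z gives the same grasp; the last joint's range is limited). The gripper opens to 94 mm and grips with 3 to 60 N. Pads are 16 mm wide; open, the fingers measure 119 mm over their backs; the gripper's body (75 mm by 177 mm) begins 78 mm behind the grasp point.
Start: joints at [-1.163, 0.417, -0.01, 1.614, 0.005, 1.111, -0.053], TCP at [0.271, 0.563, 0.224] pointing down, gripper open.
Joint ranges: [-2.81, 2.81], [-0.39, 2.02], [-1.27, 1.25], [0.06, 2.57], [-1.19, 4.33], [0.19, 2], [-2.82, 2.82]. Speed limits (rad/s): [1.89, 1.89, 2.39, 2.39, 3.01, 3.01, 3.01].

### API

Orientations are given as a 3x3 rotation matrix whose columns are the frame's x, y, z axes.
In Python, from rig import robot gives the robot as it stands. Calls block until the motion is done:
- robot.move_ptp(position, orientation): joint-space move of the TCP to a pose.
- robot.move_linear(position, velocity=0.15, frame=None, threshold=None): straight line of the TCP; frame=None keeps the orientation; velocity is the mean speed in m/s. With threshold (N) it stops when the force on the tool has changed by that much, and returns True; else False.
- robot.goto_joints(angles): joint-space move.
- robot.gripper_to(opening): finger opening in m; the grip force is fixed at half the most; returns when the fingers have stopped.
- robot.pause(seconds).
- robot.ik(position, orientation): joint angles nearest the present ones, or None.
- robot.get_state(): the state.
- robot.grab_frame(name): name is "scene" or "top"; returns the picture (400x640x3 uint8, red, green, blue); there is no depth.
- robot.camera_info(name): a dict with "fx", "fy", "cx", "cy" (pixels), "rvec" (rotation vector, rad) and "tvec" (3), from world to camera coordinates, as OpenCV has them. Camera axes: x right, y down, z forward; pixel columns grow to the right and rows downward; lengths in m; the calibration is good to about 2 mm. A picture is of the moment at which its call begins. camera_info takes no time and is no camera call.
A pose or a line that the arm cannot do raises robot.PlanningError and nothing moves.
- robot.sign_off(): hands the job in, once; it reports no verdict.
The state is a dict: "time": time; "qpos": joint angles; "joint_vel": joint speeds; "effort": joint torques, N m; "ee_pos": TCP position; "tool_rot": TCP orientation; "force": force on the tool from outside, world axes, zero at the start; "moment": the same for the moment, N m; "opening": finger opening in m.
Only numpy, scipy, OpenCV 4.12 (cv2) and the standard library are available. Lean on these libraries where they do the work, as an engineer would, in place of code of your own. Each camera call takes 0.05 s, during which the arm holds its last target.

### The job

Open the battery compartment of the grey inspection light: pinch the two orange side tabs of its snap-fit cover towards each other, little by little and only until the catches let go, and lift the cover straight off. The tabs are brittle: do not squeeze on against their stops or tug at the cover while it still holds. Lay the cover flat, right side up, in the middle of the white tray without dropping it, let go, and leave the magnifier, the bottle and the frame corner where they are.

Things in the scene. Friction and masses are not known exactly. Their poses are not given: they have to be found in the camera images.
- case: Grey light case fixed to the table, 190 mm (x, -115 to +75) by 140 mm (y, -70 to +70), flat top 50 mm up, free beside the cover. A dark LED bar stands 55 mm higher at its -x end (x -109 to -87, full width). Origin: on the table under the middle of the cover; z up, axes parallel to the seated cover's. The cover closes a mouth 63 mm (x) by 85 mm (y) in the top.
- cover: Orange loose cover, about 60 g, plate 80 (x) by 96 (y) by 4 mm. Origin: middle of the plate's underside, 50 mm above the table when seated; z up. Two skirts under it (82 mm wide, x = +-28) reach 16.5 mm into the mouth with 1.5 mm play; it stands level on them. Latched it lifts only 1 to 2 mm; with both tabs pressed enough it comes straight up, clear after 17 mm.
- tab_left: Orange spring tab on the cover's +y side, slides to -y when pressed. Origin: the cover's origin at rest. Pad 22 mm wide (x), 5 thick, 5 to 34 mm above the plate's underside; outer face 30 mm from the cover's middle (60 mm over both pads). Spring 1.5 N plus 1.8 N/mm. Frees after a hidden travel of 2.4 to 8.4 mm (6 to 17 N), drawn anew each time, same for both tabs.
- tab_right: Mirror of tab_left on the -y side, slides to +y. Some 2 mm past its release (less if pinched off centre) a tab meets a hard stop in the case. Over 22 N from a finger cracks a tab; so do 7 N between tab and case: pressing on past release, tugging while hooked. So squeeze in small steps, feeling with a light pull (3 N; force jumps within 3 mm if hooked) for release. Sideways force on the hand: pinch off centre.
- tray: White open tray fixed on the table, outside 200 mm (its x) by 180 mm (its y) by 35 mm high, walls and floor 4 mm thick. Origin: middle of its underside. It starts empty. The cover's origin stands 20.5 mm above this origin when it lies flat in it.
- magnifier: Black hand magnifier lying flat, loose: lens ring 92 mm across and 13 mm high, handle 92 mm long along its -x. Origin: on the table under the middle of the lens.
- cleaner: White bottle with red cap, loose, 56 mm across, 140 mm high. Origin: middle of its base.
- corner: Dark wood frame corner sample lying flat, loose: two arms 100 mm long along its +x and +y, 22 mm wide, 18 mm high (20 mm at the brass edge). Origin: on the table at the corner.
Mind the look-alikes: they are no part of the job. Of the things shaped like the case, the grey one is meant.

How it is judged:
By the outcome, as a careful person would: the job done as asked, in the order asked, and still so for the second after the job is handed in, with the robot touching nothing.
It also fails if it takes over 70 s, if anything falls off the work surface, if the arm or the gripper's body presses on something with over 40 N, if the wrist force passes 120 N, or if a joint passes its speed limit or range.

## Working session

There is one attempt and no reset: what is moved stays moved. The work goes in short steps, each a Python script; the robot and the scene stay as the last script left them, time stands still between calls to the robot, and variables do not carry over. Pictures are saved under pics/ and viewed, and the job is handed in when it is done.

```bash
ls; mkdir -p pics
python3 - <<'E'
from rig import robot
import cv2
for n in ("scene","top"):
    f=robot.grab_frame(n); cv2.imwrite(f"pics/{n}0.png",f[:,:,::-1]); print(n,robot.camera_info(n))
s=robot.get_state(); print(s['time'],s['ee_pos'],s['tool_rot'],s['force'],s['opening'])
E
```

```text
pics
scene {'fx': 487.52373371440757, 'fy': 487.52373371440757, 'cx': 310.38121992200644, 'cy': 194.47556226580633, 'rvec': array([ 0.82761963,  2.52022872, -1.14368285]), 'tvec': array([ 0.34419386, -0.24824947,  1.94252106])}
top {'fx': 369.65491283891686, 'fy': 369.65491283891686, 'cx': 314.20368897388164, 'cy': 204.03971020601637, 'rvec': array([ 2.19415491, -2.19701803,  0.10804652]), 'tvec': array([0.12794501, 0.53983514, 1.15169889])}
0.1 [0.27106158 0.56282667 0.22390806] [[-9.00961653e-01  4.33898544e-01 -3.91616697e-04]
 [ 4.33898715e-01  9.00961132e-01 -9.71974670e-04]
 [-6.89069708e-05 -1.04563389e-03 -9.99999451e-01]] [ 0.58278577  0.43965077 -0.26543568] 0.0939355730245157
```

View pics/scene0.png

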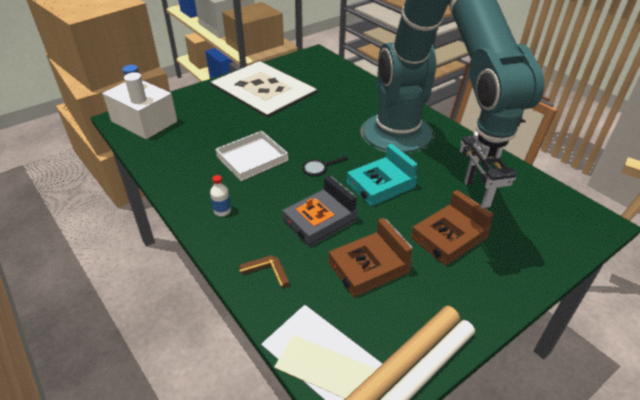

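View pics/top0.png

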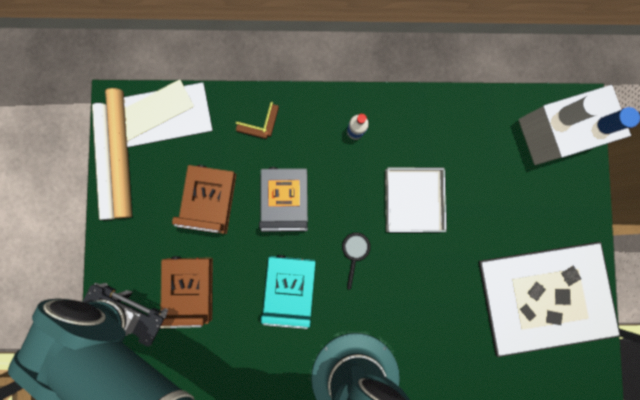

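Candidates shaped like the case, in top-camera pixels: brown (205,199), brown (187,291), turquoise (289,291) and grey with the orange cover (284,199). By the description it is the grey one. The other flat white things at (550,298) and (165,115) are sheets or boxes. The open tray with walls is at (415,200). Next I'll check a close crop and measure.

```bash
cat > h.py <<'E'
from rig import robot
import cv2, numpy as np
def cam(n):
    c=robot.camera_info(n); K=np.array([[c['fx'],0,c['cx']],[0,c['fy'],c['cy']],[0,0,1]])
    return K,cv2.Rodrigues(np.array(c['rvec']))[0],np.array(c['tvec'],float)
def ray(n,uv,z):
    K,R,t=cam(n); uv=np.atleast_2d(np.array(uv,float))
    d=np.c_[uv,np.ones(len(uv))]@np.linalg.inv(K).T@R; o=-R.T@t
    return o+d*((z-o[2])/d[:,2])[:,None]
def proj(n,p):
    c=robot.camera_info(n);K,R,t=cam(n)
    return cv2.projectPoints(np.atleast_2d(np.array(p,float)),c['rvec'],t,K,None)[0].reshape(-1,2)
E
python3 - <<'E'
import cv2,numpy as np
from h import *
t=cv2.imread('pics/top0.png'); s=cv2.imread('pics/scene0.png')
a=cv2.resize(t[155:245,240:330],(540,540),interpolation=cv2.INTER_CUBIC)
cv2.imwrite('pics/crop_t.png',a)
cv2.imwrite('pics/crop_s.png',cv2.resize(s[165:255,270:370],(800,600)[:2] and (660,594),interpolation=cv2.INTER_CUBIC))
# orange
hsv=cv2.cvtColor(t,cv2.COLOR_BGR2HSV)
m=cv2.inRange(hsv,(8,150,120),(25,255,255)); m[:,:255]=0;m[:,320:]=0;m[:165]=0;m[240:]=0
p=np.argwhere(m)[:,::-1]; print(len(p),p.min(0),p.max(0))
r=cv2.minAreaRect(p.astype(np.float32)); print(r); print(ray('top',cv2.boxPoints(r),.054)); print('c',ray('top',r[0],.054))
# tray white
m=cv2.inRange(hsv,(0,0,140),(180,60,255)); m[:,:370]=0;m[:,460:]=0;m[:150]=0;m[250:]=0
c=max(cv2.findContours(m,0,2)[0],key=cv2.contourArea); r=cv2.minAreaRect(c);print('tray',r);print(ray('top',cv2.boxPoints(r),.035))
E
```

```text
477 [269 181] [298 205]
((283.5, 193.0), (24.0, 29.0), 90.0)
[[0.60842407 0.26693467 0.054     ]
 [0.60852674 0.1778775  0.054     ]
 [0.53443657 0.17780221 0.054     ]
 [0.53447726 0.2664337  0.054     ]]
c [[0.57137737 0.22230464 0.054     ]]
tray ((416.0, 199.49998474121094), (57.99999237060547, 62.99999237060547), -0.0)
[[ 0.4543812  -0.09923247  0.035     ]
 [ 0.65280639 -0.10256529  0.035     ]
 [ 0.65318208 -0.28741494  0.035     ]
 [ 0.45398191 -0.28173384  0.035     ]]
```

View pics/crop_t.png

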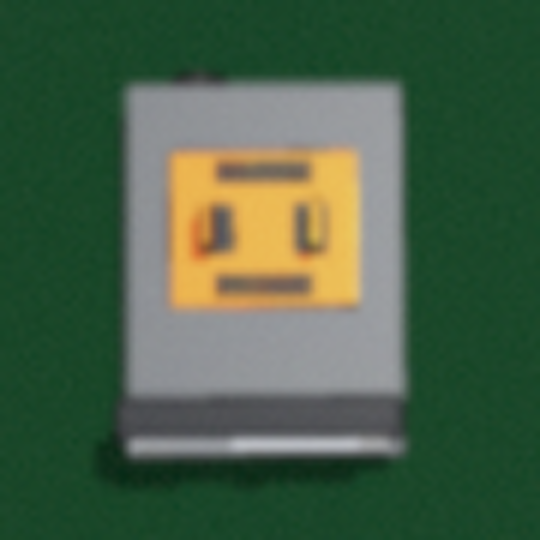

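View pics/crop_s.png

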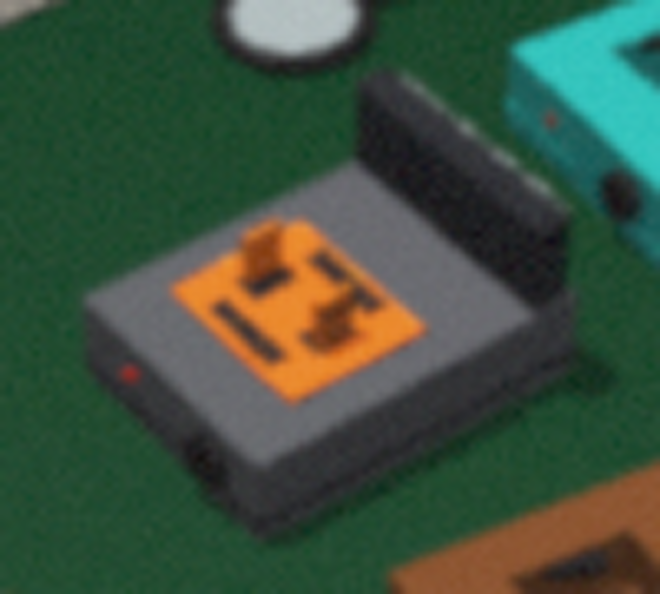

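The crop shows the grey case with the orange cover and two standing tabs. The LED bar is on the robot side, so case +x points along about world +x, and the cover is at about (283.5,193). Next I'll refine the poses with sub-pixel edges from both views.

```bash
cat > meas.py <<'E'
from h import *
def quad(img,n,box,fn,z,S=8):
    x0,y0,x1,y1=box; c=cv2.resize(img[y0:y1,x0:x1],None,fx=S,fy=S,interpolation=cv2.INTER_CUBIC)
    m=fn(c); m=cv2.morphologyEx(m,cv2.MORPH_CLOSE,np.ones((41,41))); m=cv2.morphologyEx(m,cv2.MORPH_OPEN,np.ones((61,61)))
    k=max(cv2.findContours(m,0,cv2.CHAIN_APPROX_NONE)[0],key=cv2.contourArea)
    uv=(k[:,0]+.5)/S-.5+[x0,y0]
    w=ray(n,uv,z)[:,:2]
    r=cv2.minAreaRect((w*1000).astype(np.float32)); return r
org=lambda c:cv2.inRange(cv2.cvtColor(c,cv2.COLOR_BGR2HSV),(5,110,90),(28,255,255))
E
python3 - <<'E'
from meas import *
t=cv2.imread('pics/top0.png'); s=cv2.imread('pics/scene0.png')
for n in('top','scene'):
    K,R,tt=cam(n); print(n,'cam at',-R.T@tt)
print('cover top',quad(t,'top',(255,165,315,225),org,.054))
print('cover scene',quad(s,'scene',(285,180,350,240),org,.054))
grey=lambda c:cv2.inRange(cv2.cvtColor(c,cv2.COLOR_BGR2HSV),(0,0,75),(180,70,255))|org(c)
print('case top incl',quad(t,'top',(250,155,320,220),grey,.05))
wh=lambda c:cv2.inRange(cv2.cvtColor(c,cv2.COLOR_BGR2HSV),(0,0,100),(180,70,255))
print('tray top',quad(t,'top',(375,155,460,245),wh,.035))
print('tray scene',quad(s,'scene',(205,125,295,185),wh,.035))
T=cv2.resize(t[155:245,375:460],None,fx=6,fy=6,interpolation=cv2.INTER_CUBIC);S=cv2.resize(s[120:190,205:300],None,fx=6,fy=6,interpolation=cv2.INTER_CUBIC)
cv2.imwrite('pics/tray_t.png',T);cv2.imwrite('pics/tray_s.png',S)
E
```

```text
top cam at [0.45385611 0.15611574 1.18483955]
scene cam at [1.2329094  1.10948571 1.0965679 ]
cover top ((572.051513671875, 222.38095092773438), (80.04280090332031, 95.10967254638672), 0.40022262930870056)
cover scene ((572.1678466796875, 216.06045532226562), (84.13806915283203, 109.45854187011719), 0.5106531977653503)
case top incl ((569.893310546875, 222.11325073242188), (160.1905975341797, 145.6717987060547), 0.3930428624153137)
tray top ((554.4033813476562, -192.96487426757812), (207.133544921875, 189.2234649658203), 0.0009776747319847345)
tray scene ((561.1255493164062, -180.64004516601562), (226.39877319335938, 226.78579711914062), 0.07095301896333694)
```

View pics/tray_t.png

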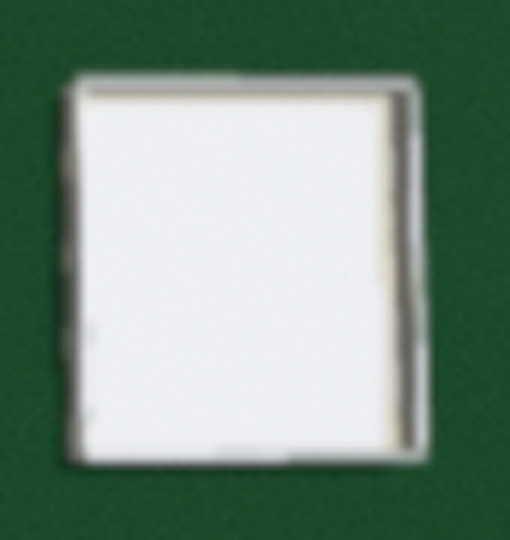

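The top view gives the cover at (0.572, 0.2224), yaw 0.4°, size 80×95 mm, which matches the description. The tray middle is at about (0.554, -0.193). The scene-view fits are inflated by the standing tabs and walls, so I'm not using them. I'll move to the approach pose.

```bash
cat >> h.py <<'E'
def Rd(yaw):
    c,s=np.cos(yaw),np.sin(yaw); return np.array([[c,-s,0],[s,c,0],[0,0,1]])@np.diag([-1.,1,-1])
def st(tag=''):
    s=robot.get_state(); print(tag,'t%.2f'%s['time'],'p',np.round(np.array(s['ee_pos'])*1000,1),'F',np.round(s['force'],2),'M',np.round(s['moment'],2),'op %.2f'%(s['opening']*1000)); return s
E
python3 - <<'E'
from h import *
R=Rd(np.deg2rad(.4))
robot.move_ptp([.572,.2224,.20],R); st()
robot.gripper_to(.075); st()
robot.move_linear([.572,.2224,.11],.1); robot.pause(.2); st()
for n in("scene","top"):
    cv2.imwrite(f"pics/{n}1.png",robot.grab_frame(n)[:,:,::-1])
s=cv2.imread('pics/scene1.png');t=cv2.imread('pics/top1.png')
cv2.imwrite('pics/c1.png',np.hstack([cv2.resize(s[140:250,260:370],(400,400),interpolation=2),cv2.resize(t[150:250,230:330],(400,400),interpolation=2)]))
E
```

```text
t1.77 p [571.5 223.6 200. ] F [-0.32  0.98  0.67] M [ 0.02 -0.02  0.01] op 94.26
 t2.28 p [572.  222.4 200. ] F [0.07 0.15 0.43] M [ 0.04  0.02 -0.02] op 75.11
 t3.53 p [572.2 222.5 110.5] F [-0.48  0.39  0.17] M [ 0.03 -0.01 -0.02] op 74.63
```

View pics/c1.png

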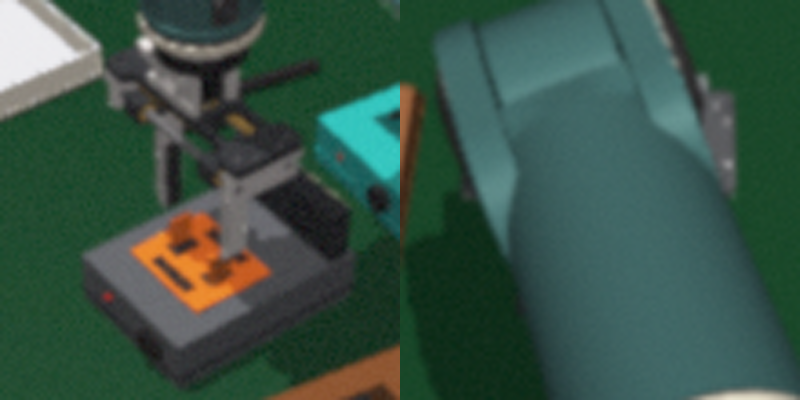

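In the crop the fingers stand either side of the tabs, near (170,190) and (235,240). The top view is hidden by the arm. I'll descend guarded, close to just outside the tabs, then make contact and read the sideways force.

Run:
```python
from h import *
print(robot.move_linear([.572,.2224,.077],.06,threshold=5)); robot.pause(.2); b=st()
F0=np.array(b['force'])
for o in (.066,.064,.063,.062,.061,.060,.059,.058):
    robot.gripper_to(o); robot.pause(.15); s=st('%g'%(o*1000)); d=s['force']-F0
    if abs(d[1])>1.2: print('side');break
```

```text
False
 t4.53 p [572.2 222.5  77.4] F [-0.37 -0.23  0.42] M [ 0.03  0.   -0.  ] op 74.89
66 t5.07 p [572.  222.4  77. ] F [-0.14  0.53 -0.76] M [ 0.09 -0.01  0.01] op 65.96
64 t5.47 p [572.  222.4  77. ] F [-0.05  0.45  0.28] M [ 0.08  0.07 -0.04] op 63.91
63 t5.85 p [572.  222.4  77. ] F [0.06 0.32 0.39] M [ 0.08 -0.01 -0.06] op 62.89
62 t6.22 p [572.  222.3  77. ] F [ 0.07  0.02 -0.14] M [-0.23  0.02 -0.02] op 61.69
61 t6.60 p [572.  222.4  77. ] F [ 0.37 -0.78  0.33] M [-0.16 -0.03 -0.01] op 61.13
60 t6.97 p [572.  222.4  77. ] F [ 0.2  -0.59 -0.21] M [-0.17  0.01  0.01] op 60.37
59 t7.35 p [572.  222.5  77. ] F [-0.3  -0.61  0.1 ] M [-0.01  0.04 -0.05] op 59.30
58 t7.72 p [572.  222.4  77. ] F [ 0.04 -0.31  0.17] M [-0.01 -0.    0.  ] op 58.12
```

```bash
cat >> h.py <<'E'
def avgF(n=8):
    a=[]
    for _ in range(n): robot.pause(.03); a.append(robot.get_state()['force'])
    return np.mean(a,0)
E
python3 - <<'E'
from h import *
print(avgF())
robot.move_linear([.572,.2218,.077],.05); print('shift',avgF())
for o in (.057,.056): robot.gripper_to(o)
print('56',avgF()); st()
E
```

```text
[-0.48866173 -0.38177744  1.19489115]
shift [0.04914951 0.90573498 0.95412349]
56 [-0.22265034  1.35970055  1.41937892]
 t9.22 p [572.  221.8  77. ] F [-0.25  1.6   1.22] M [ 0.38  0.02 -0.01] op 55.94
```

The shift went too far: the force flipped to +1.4 N. I'll recentre at y = 0.2221 and start the pull tests.

```bash
cat > pull.py <<'E'
from h import *
def test(x,y,z,th=2.8,up=.0035):
    hit=robot.move_linear([x,y,z+up],.01,threshold=th)
    s=st('pull hit=%s'%hit)
    if hit: robot.move_linear([x,y,z],.02)
    return hit
E
python3 - <<'E'
from pull import *
x,y,z=.572,.2221,.077
robot.move_linear([x,y,z],.03); print('c',avgF())
for o in (.0555,.0545):
    robot.gripper_to(o); print(o,avgF(4)); 
    if not test(x,y,z): print('FREE?'); break
E
```

```text
c [-0.22473449  0.27742498  2.16327717]
0.0555 [-0.16095296  0.46043824  2.94981247]
pull hit=True t10.30 p [571.6 221.9  77. ] F [0.04 0.98 0.94] M [ 0.03 -0.1  -0.02] op 55.40
0.0545 [-3.44477291 -0.59097088  5.63476933]
pull hit=True t11.12 p [571.5 221.9  77. ] F [ 0.46 -0.05  0.24] M [ 0.13 -0.25 -0.03] op 54.66
```

Run:
```python
from pull import *
x,y=.572,.2221
st(); print(avgF(6)); st()
for k in range(1,5):
    z=.077+.0004*k
    robot.move_linear([x,y,z],.01); s=st('z%.1f'%(z*1e3)); f=avgF(4); print(np.round(f,2))
    if f[2]<-2.5: break
```

```text
t11.37 p [571.7 222.1  76.9] F [-3.21 -0.03  6.05] M [-0.07  0.78  0.01] op 54.15
[-3.01634699 -0.75341149  6.15153198]
 t11.57 p [571.7 222.1  76.9] F [-3.07 -1.53  5.89] M [-0.08  0.8  -0.04] op 54.52
z77.4 t11.82 p [571.9 222.   77.1] F [ 0.8   0.32 -1.24] M [ 0.02 -0.01 -0.01] op 54.36
[-0.38 -0.15 -1.46]
z77.8 t12.20 p [572.  222.1  77.8] F [ 0.83 -0.34 -0.82] M [ 0.08  0.   -0.02] op 55.20
[-0.43  0.37 -0.84]
z78.2 t12.58 p [572.  222.1  78.2] F [-0.13 -0.   -0.85] M [ 0.   -0.03 -0.01] op 54.68
[-0.3  0.1 -0.7]
z78.6 t12.97 p [571.9 222.1  78.5] F [-0.7   0.16 -1.66] M [-0.01  0.03 -0.06] op 54.77
[ 0.03  0.11 -1.55]
```

Stepped lifting works: about -0.7 N is the cover's own weight within the latch play. I'll carry on with an absolute force criterion.

```bash
cat > pull.py <<'E'
from h import *
x,y=.572,.2221
def feel(z0,zmax,dz=.0004,lim=-2.6):
    z=z0
    while z<zmax-1e-6:
        z=z+dz; robot.move_linear([x,y,z],.01); f=avgF(3)
        print('  z%.1f'%(z*1e3),np.round(f,2))
        if f[2]<lim: return True,z
    return False,z
E
python3 - <<'E'
from pull import *
h,z=feel(.0786,.0810); st(str(h))
if h:
    robot.move_linear([x,y,z-.0012],.01); print('back',avgF(3))
E
```

```text
z79.0 [ 0.09  0.01 -4.03]
True t13.45 p [571.9 222.1  78.9] F [ 0.36 -0.41 -3.96] M [-0.06 -0.   -0.02] op 54.52
back [ 0.715319    0.0031104  -1.04547536]
```

```bash
cat >> pull.py <<'E'
def cycle(ops,zb=.0778,z1=.0784):
    for o in ops:
        robot.gripper_to(o); f=avgF(3); print('op %.1f'%(o*1e3),np.round(f,2))
        if f[2]>4 or abs(f[1])>3: print('CHECK'); return None
        h,z=feel(z1-.0003,.0802,.0003 if 0 else .0004,-2.4)
        if not h: st('FREE'); return z
        robot.move_linear([x,y,zb],.02)
    st('end'); return None
E
python3 - <<'E'
from pull import *
cycle([.0537,.0529,.0521])
E
```

```text
op 53.7 [-0.16 -0.14 -0.89]
  z78.5 [-0.4   0.43 -1.27]
  z78.9 [ 0.18 -0.29 -2.64]
op 52.9 [-0.3   0.04 -1.12]
  z78.5 [-0.15 -0.76 -0.77]
  z78.9 [-0.1   0.03 -2.02]
  z79.3 [-0.56  0.   -3.14]
op 52.1 [-0.11  0.06 -0.19]
  z78.5 [-0.23  0.   -0.79]
  z78.9 [ 0.57  0.21 -1.21]
  z79.3 [ 0.22 -1.09 -0.53]
  z79.7 [-0.03 -0.56 -1.52]
  z80.1 [ 0.41 -1.53 -1.59]
  z80.5 [ 0.63 -2.   -1.37]
FREE t19.12 p [572.  222.1  80.5] F [ 0.56 -2.18 -1.12] M [-0.46 -0.14 -0.04] op 52.48
```

Probably released, but a sideways force of -2 N and a moment have appeared, so one side may still be catching. I'll ease back down, recentre, squeeze 0.2 mm more per side and feel again.

Run:
```python
from pull import *
robot.move_linear([x,y,.0778],.01); print('down',avgF(6))
robot.gripper_to(.0516); print('51.6',avgF(6))
h,z=feel(.0780,.0816); s=st(str(h))
cv2.imwrite('pics/scene2.png',cv2.resize(robot.grab_frame('scene')[140:250,260:370,::-1],(600,600),interpolation=2))
```

```text
down [ 0.01828221  0.06402217 -0.98874895]
51.6 [-0.20161589  0.05878674 -0.63885559]
  z78.4 [-0.12  0.57 -0.5 ]
  z78.8 [-0.01 -0.27 -1.36]
  z79.2 [ 0.38 -0.7  -0.99]
  z79.6 [ 0.25 -0.79 -1.42]
  z80.0 [-0.24 -0.24 -1.42]
  z80.4 [ 0.44 -1.28 -0.61]
  z80.8 [ 0.84 -0.76 -1.42]
  z81.2 [ 0.56 -1.03 -0.96]
  z81.6 [ 0.18 -1.3  -1.07]
False t23.30 p [572.  222.1  81.6] F [ 0.27 -1.03 -1.49] M [-0.3  -0.07  0.  ] op 51.58
```

View pics/scene2.png

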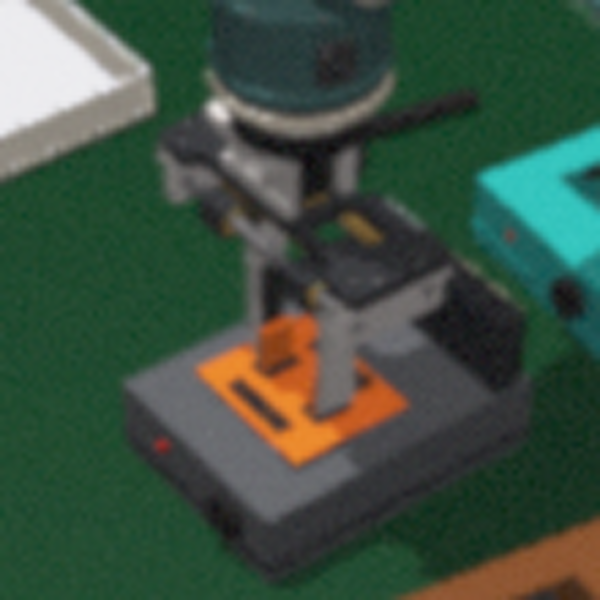

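The force stays near -1 N (cover weight plus a little rubbing) at 4.6 mm of rise, so the cover is free. I'll lift slowly and guarded, with a slight y correction.

Run:
```python
from pull import *
y=.2219
robot.move_linear([x,y,.0822],.01); print(avgF(4))
for z in (.086,.090,.095,.1,.11):
    h=robot.move_linear([x,y,z],.02,threshold=3.5); f=avgF(3); print(z,h,np.round(f,2))
    if h and f[2]<-2.5: break
else:
    robot.move_linear([x,y,.20],.12); st()
cv2.imwrite('pics/scene3.png',cv2.resize(robot.grab_frame('scene')[100:250,260:380,::-1],(480,600),interpolation=2))
```

```text
[ 0.15127493 -0.78211336 -1.09850934]
0.086 False [ 0.11 -0.9   0.03]
0.09 False [-0.02 -0.07 -1.05]
0.095 False [-0.04  0.22 -0.73]
0.1 False [ 0.02 -0.24 -0.6 ]
0.11 False [ 0.2   0.2  -0.75]
 t27.27 p [571.6 221.8 199.2] F [ 0.19 -0.05 -0.42] M [ 0.08 -0.02 -0.01] op 51.70
```

View pics/scene3.png

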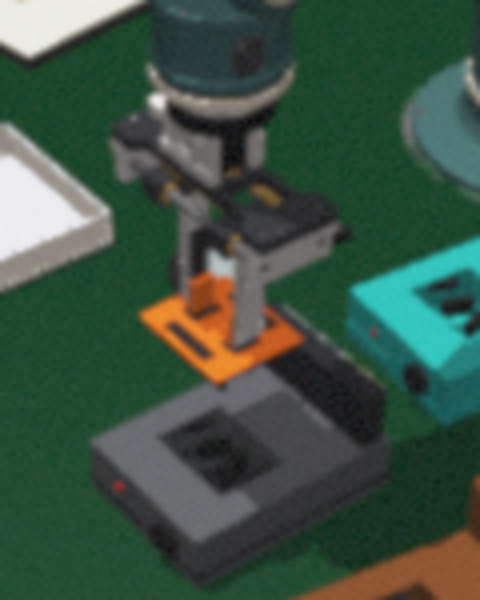

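The cover hangs level in the fingers and the case mouth, at (220,440) in the crop, is open. I'll carry it to the tray and lower it guarded.

Run:
```python
from h import *
x,y=.554,-.1925
robot.move_linear([x,y,.20],.15); st()
robot.move_linear([x,y,.060],.09); robot.pause(.2); f0=avgF(4); st()
for n in("scene",):
    cv2.imwrite('pics/scene4.png',cv2.resize(robot.grab_frame(n)[70:200,180:310,::-1],(600,600),interpolation=2))
z=.060
while z>.0445:
    z-=.001; robot.move_linear([x,y,z],.012); s=robot.get_state()['force']
    if s[2]-f0[2]>1.0:
        f=avgF(3); print(round(z,4),np.round(f,2))
        if f[2]-f0[2]>1.2: break
st()
```

```text
t30.24 p [ 554.1 -192.1  200. ] F [-1.18 -0.31 -1.72] M [ 0.1   0.01 -0.  ] op 51.46
 t32.28 p [ 554.  -192.5   60.1] F [-0.35  0.27  0.03] M [ 0.04 -0.02  0.02] op 51.65
0.047 [-1.82  0.67  5.46]
 t35.68 p [ 554.2 -192.6   47.3] F [-1.7   0.28  5.23] M [0.11 0.34 0.02] op 51.61
```

View pics/scene4.png

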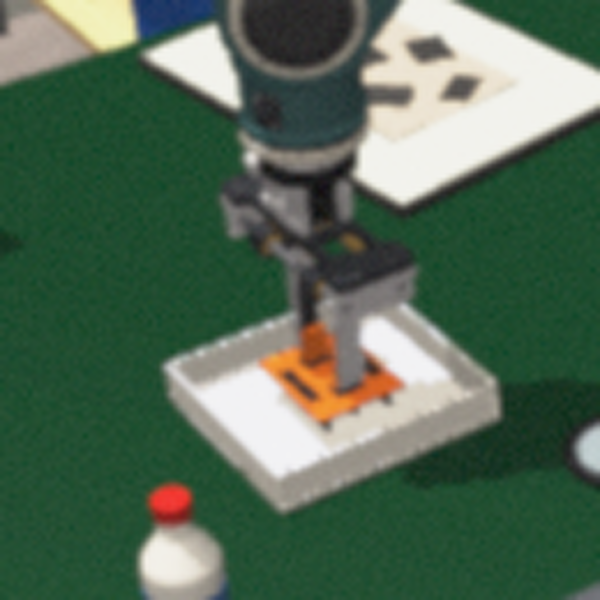

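The picture shows the cover level over the middle of the tray, at (330,380) in the crop. It then touched down at TCP z = 47.3 mm, close to the predicted 47.5. I'll ease off, open gradually and retreat.

Run:
```python
from h import *
x,y=.554,-.1925
robot.move_linear([x,y,.0475],.01); print(avgF(3))
for o in (.054,.057,.060,.063,.075): robot.gripper_to(o)
st()
robot.pause(.2)
print(robot.move_linear([x,y,.10],.06,threshold=4)); st()
robot.move_linear([x,y,.22],.15)
robot.move_ptp([.50,.05,.30],Rd(0)); st()
for n in("scene","top"):
    cv2.imwrite(f"pics/{n}5.png",robot.grab_frame(n)[:,:,::-1])
```

```text
[ 0.09146595  0.11210602 -0.88973985]
 t37.58 p [ 554.  -192.5   47.5] F [0.91 0.18 0.49] M [ 0.06 -0.02  0.02] op 75.24
False
 t38.80 p [ 553.8 -192.4   99.6] F [-0.95  0.45  0.24] M [ 0.1   0.05 -0.01] op 75.36
 t40.77 p [500.2  48.8 299.4] F [-0.96 -0.08  0.08] M [ 0.04 -0.04 -0.01] op 75.11
```

View pics/scene5.png

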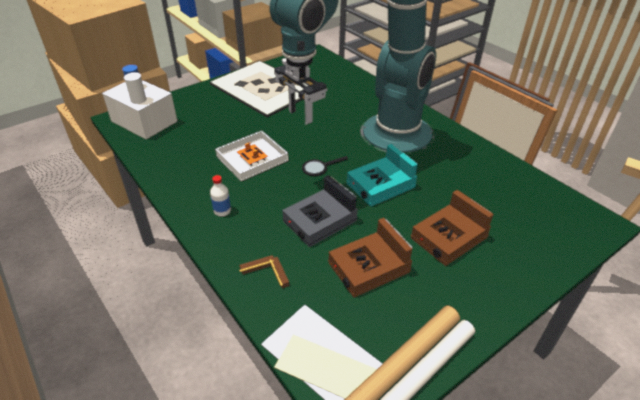

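View pics/top5.png

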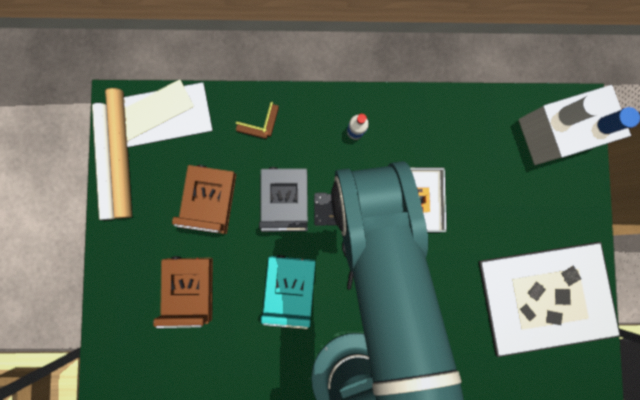

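The scene view shows the cover lying in the tray at (252,154), the case mouth open at (315,212), and the magnifier, bottle and corner in place. The arm hides the tray from above, so I'll move aside and check the centring.

Run:
```python
from meas import *
robot.move_ptp([.40,.45,.32],Rd(0)); st()
for n in("scene","top"):
    cv2.imwrite(f"pics/{n}6.png",robot.grab_frame(n)[:,:,::-1])
t=cv2.imread('pics/top6.png');s=cv2.imread('pics/scene6.png')
print('cover',quad(t,'top',(390,170,442,230),org,.0245))
fl=lambda c:cv2.inRange(c,(200,200,200),(255,255,255))|org(c)
print('floor',quad(t,'top',(375,155,460,245),fl,.004))
cv2.imwrite('pics/c6.png',np.hstack([cv2.resize(t[155:245,370:460],(400,400),interpolation=2),cv2.resize(s[115:195,210:290],(400,400),interpolation=2)]))
d=[cv2.absdiff(cv2.imread(f'pics/{n}0.png'),cv2.imread(f'pics/{n}6.png')).max(2) for n in('top','scene')]
for nm,i,b in(('bottle',0,(340,105,375,145)),('mag',0,(335,230,375,292)),('corner',0,(230,98,282,140)),('bottle s',1,(205,172,235,220)),('mag s',1,(298,150,350,180)),('corner s',1,(235,250,295,290))):
    x0,y0,x1,y1=b; r=d[i][y0:y1,x0:x1]; print(nm,r.max(),np.mean(r>40))
```

```text
t42.39 p [401.1 448.8 320. ] F [ 0.43 -0.55  1.17] M [ 0.02 -0.01  0.04] op 74.87
cover ((553.5409545898438, -190.53443908691406), (93.05551147460938, 75.19589233398438), 89.94908905029297)
floor ((551.3889770507812, -194.20022583007812), (193.0413055419922, 166.15792846679688), 0.08738456666469574)
bottle 9 0.0
mag 10 0.0
corner 8 0.0
bottle s 18 0.0
mag s 20 0.0
corner s 21 0.0
```

View pics/c6.png

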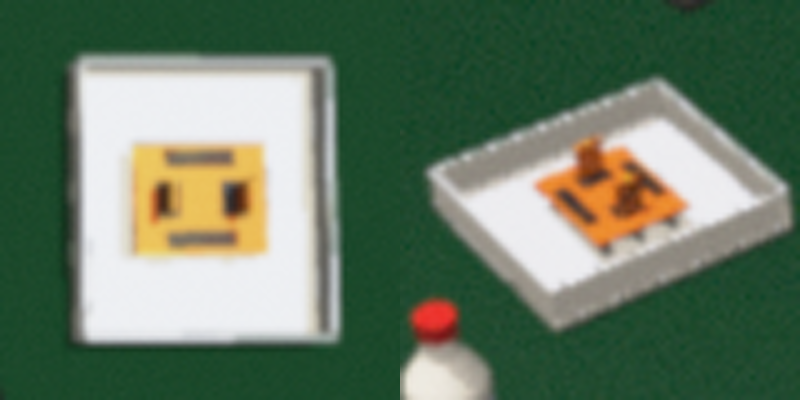

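The cover lies flat and right side up within about 4 mm of the tray's middle, with both tabs whole. The other three objects haven't moved, and the robot is clear. Handing in.

Run:
```python
from h import *
robot.sign_off(); st()
```

```text
the job is handed in; nothing more can be done
the job is handed in; nothing more can be done
```

I opened the grey light's battery compartment and handed the job in at about 42 s; the sign-off reported no verdict. The cover now lies flat, right side up, in the middle of the white tray.

**What I did:** I pinched the two tabs in small steps with light pulls in between. The catches let go at about 4 mm of travel per side. I then squeezed about 0.25 mm more per side to be sure, and the cover came straight up and was lowered into the tray until it touched.

**Last checks:**
- **Placement:** the cover is at about (0.5535, -0.1905). It is within about 4 mm of the tray's middle, measured from both the rim and the floor.
- **Tabs and gripper:** both tabs look whole in the pictures, and the gripper is open and clear of everything.
- **Other objects:** the magnifier, bottle and frame corner show no change between the first and last pictures in either camera.

**What didn't go smoothly:**
- **First pull tests:** the first two pulls stopped at once because of leftover rubbing force, and the hand pressed down on the cover with about 6 N. I switched to pulling in small steps against an absolute force.
- **One pull over the limit:** one early pull on the still-hooked cover reached about 4 N instead of 3 N, below the 7 N that cracks a tab.
- **Sideways force at release:** about 2 N appeared as the catches let go, so I went back down, squeezed slightly more and felt again before lifting.
- **Scene camera:** its position fits disagreed with the top camera because the tabs and tray walls stand up, so I relied on the top camera and touch.

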